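# Seat a round blank in the V-block of a drilling fixture and clamp it

### The arm

A 6-joint arm with a two-finger parallel gripper is mounted at the origin on the work surface. World frame = base frame: x ahead of the robot, y to its left, z up, the work surface at z = 0. Lengths are in m, angles in rad, forces in N, time in s.
With the tool pointing down it reaches from about 0.25 to 0.775 m from the base axis. Payload 4 kg.
Tool frame: the origin (TCP) lies on the centre line of the jaws, within the pads' length; the fingertips stand 22 mm ahead of it and the grasp point (between the pads) lies 3 mm ahead of it; z points along the fingers, y is the line along which they close (so a half turn about z gives the same grasp; the last joint's range is limited). The gripper opens to 94 mm and grips with 3 to 60 N. Pads are 16 mm wide; open, the fingers measure 119 mm over their backs; the gripper's body (75 mm by 177 mm) begins 78 mm behind the grasp point.
Start: joints at [1.019, 0.087, 1.371, -0, 1.684, -0.103], TCP at [0.239, 0.496, 0.228] pointing down, gripper open.
Joint ranges: [-3.1, 3.1], [-0.76, 2.03], [0.27, 2.55], [-1.08, 4.22], [0.17, 2.65], [-2.57, 2.57]. Speed limits (rad/s): [2.79, 2.79, 3.14, 3.14, 3.14, 3.14].

### API

Orientations are given as a unit quaternion [x, y, z, w].
In Python, from bench import * gives the robot as it stands.
- The arm moves only by the shell command python3 -m creep 'ROWS' [FORCE]. ROWS is JSON, one flat list of numbers, 7 for each row, row after row: the turn, a rotation vector about the world's x, y, z in degrees, then the shift along the world's x, y, z in m, then the closure, from 0 (fully open) to 1 (shut). A call has 1 to 5 rows; each row is the pose to reach, as a shift and turn from the pose commanded when the call began; what a row does not reach only later rows make up. A row lasts 1/10 s, in which the tool goes at most 50 mm and 8.59 degrees, less where a joint would pass 70% of its speed; a pose out of reach is approached as far as the arm can. A call with a gripper value outside its range is refused whole. The fingers move at their own pace and stop on an object; FORCE is the grip in N (left out, the last holds). Time passes only in rows, so rows that repeat a pose let the fingers close. It gives the time, the measured TCP pose, the force, the opening and the grip force at its end, in the units of the state.
- get_state(): the state, without advancing time (a new reading comes with each control period).
- get_image(name): name is "scene" or "top" or "wrist"; returns a dict with "frame" (420x560x3 uint8, red, green, blue), "vfov" (degrees; the focal length in pixels is half the picture's height over the tangent of half this angle, whatever the lens; pixels are square), "cx", "cy" (the principal point, pixels), "k1" (the pictures are not rectified: a ray, as slopes to the right and down, at radius r is drawn at 1 + k1 r^2 times it, then the intrinsics apply), "R" (3x3) and "t" (3): a world point X has camera coordinates R X + t. Camera axes: x right, y down, z forward; pixel columns grow to the right and rows downward; lengths in m; the calibration is good to about 2 mm. A picture is of the moment at which its call begins. There is no depth.
- hand_in(): hands the job in; it is judged then, once.
The state is a dict: "t": time; "joint_positions": joint angles; "qd": joint speeds; "tau": joint torques, N m; "position": TCP position; "tcp_rot": TCP orientation; "contact_force": force on the tool from outside, world axes, zero at the start; "ft_torque": the same for the moment, N m; "opening": finger opening in m; "gripper_force": force on a finger pad.
Only numpy, scipy, OpenCV 4.12 (cv2) and the standard library are available. Lean on these libraries where they do the work, as an engineer would, in place of code of your own. Each camera call takes 0.05 s, during which the arm holds its last target. There are 200 camera calls.

### The job

Load the drilling fixture for the next part: take the thick round aluminium blank from the stock tray, stand it on the fixture plate in front of the V-block and, with the clamp still open, push it into the V, upright and flat on the plate, until it bears evenly on both faces; hold it home for about a second with a steady push of a good kilogram (about 12 N), never ramming it with anything near two. Then let go and swing the clamp lever fully over, so that the pad holds the blank upright and home against both faces. Leave the other bars and tools where they are.

Things in the scene. Friction and masses are not known exactly. Their poses are not given: they have to be found in the camera images.
- blank: The part: a plain solid aluminium round, diameter 40 mm, height 100 mm, about 0.34 kg (0.27 to 0.45), lightly oiled, standing on end in the stock tray; the thickest round of the three bars there. Origin at the centre of its underside, z up along its axis.
- fixture: Drilling fixture bolted to the bench: dark steel plate 196 x 120 x 20 mm with a bright V-block at one end, a grey clamp housing (from x = 60 mm, 45 mm above the plate) at the other. Origin at bench level right below the axis of a seated blank (whose own origin is then 20 mm higher). +x from V-block to clamp along the plate, y across, z up. Plate and V are ground and oiled, friction about 0.2.
- v_left: +y cheek of the V-block, with one face of the V; origin and axes as the fixture. The V-block is 70 mm high above the plate (top 90 mm above the bench), 90 mm wide, back at x = -48 mm. Its V is upright and opens to +x: 90 degrees between the faces, each 45 degrees to x, root at x = -28.3 mm, mouth at x = +1.7 mm, 60 mm wide.
- v_right: -y cheek of the V-block, with the other face of the V, mirror image of v_left; origin and axes as the fixture.
- pad: Brass clamp pad, an upright 24 mm disc centred 24 mm above the plate; origin at the centre of the face that looks to the V. Clamp open: face at fixture x = +32 mm, 12 mm clear of a seated blank; nothing of it is over 36 mm above the plate. Sprung, 5 N per mm: closed on a seated blank it is pressed in 3 mm and holds with about 15 N.
- clamp_lever (a joint): Lever angle (rad): 0 open (lever along fixture +y), 1.5 fully over at its stop (about along +x, away from the V). Starts at 0 to 0.2. Turns level, clockwise from above, about an upright pivot at fixture x = +86 mm, y = 0; needs 3 to 5 N at the handle and stays where left. It drives the pad 10 mm per rad towards the V (15 mm in all); the last 3 mm clamp.
- lever_handle (a point): Middle of the lever's upright black handle: a round grip of 22 mm diameter, 41 mm tall, 95 mm from the lever's pivot, its middle 99 mm above the bench and its top 120 mm.
- stock_tray: Low open plywood tray, 270 x 100 mm, rim 30 mm high, inner floor 6 mm above the bench; origin at the centre of its underside, x along its length. Three bars of 100 mm height stand in it in a row along x, about 80 mm apart, in any order.
- hex_bar: Bystander in the tray: hexagonal aluminium bar, 36 mm across flats, 100 mm tall; origin at the centre of its underside.
- thin_bar: Bystander in the tray: thin round aluminium bar, diameter 25 mm, 100 mm tall; origin at the centre of its underside.
- spanner: Bystander: open spanner lying flat on the bench between tray and fixture, 190 mm long.
- hammer: Bystander: hammer lying on the bench to the robot's right, 270 mm long.
- chuck_key: Bystander: drill chuck key lying on the bench, 90 mm long.
- gauge_case: Bystander: flat black instrument case, 190 x 75 x 30 mm, beyond the fixture.
- oil_bottle: Bystander: white oil bottle standing beyond the fixture, diameter 60 mm, height 150 mm.
- parts_tin: Bystander: open steel tin, diameter 80 mm, height 75 mm, beyond the tray.

How it is judged:
On the way:
1. with the clamp still open (lever under 0.4 rad) the blank, standing upright on the plate, is pressed home in the V: it bears on both faces with more than 3 N each for 1 s (contact force between blank and v_left above 3 N and contact force between blank and v_right above 3 N and value of joint clamp_lever below 0.4 rad and angle between blank's own z axis and vertical below 0.03 rad and z of blank in the frame of fixture between 0.017 and 0.023 m), for 1 s.
At the end, for the whole second after the job is handed in: Blank upright on the plate (tilt under 0.04 rad, foot within 3 mm, axis within 2 mm of the seated axis in x and y), bearing on both V faces with over 3 N each and on the pad with over 5 N; lever above 1.4 rad; blank at rest (value of joint clamp_lever above 1.4 rad and contact force between blank and v_left above 3 N and contact force between blank and v_right above 3 N and contact force between blank and pad above 5 N and angle between blank's own z axis and vertical below 0.04 rad and linear speed of blank below 0.01 m/s and z of blank in the frame of fixture between 0.017 and 0.023 m and x of blank in the frame of fixture between -0.002 and 0.002 m and y of blank in the frame of fixture between -0.002 and 0.002 m); the robot touches nothing.
It fails at once if the blank is rammed into the V-block: more than 20 N on either face (contact force between blank and v_left above 20 N or contact force between blank and v_right above 20 N).
It fails at once if the blank is knocked over (angle between blank's own z axis and vertical above 0.6 rad).
It fails at once if another bar or tool is moved by more than 25 mm (distance of any of hex_bar, thin_bar, spanner, hammer, chuck_key, gauge_case, oil_bottle, parts_tin from where it was at the start of the episode above 0.025 m).
It also fails if it takes over 64 s, if anything falls off the work surface, if the arm or the gripper's body presses on something with over 40 N, if the wrist force passes 120 N, or if a joint passes its speed limit or range.

## Working session

There is one attempt and no reset: what is moved stays moved. The work goes in short steps, Python scripts to look and compute and a shell command to move; the robot and the scene stay as the last step left them, time stands still between calls to the robot, and variables do not carry over. Pictures are saved under pics/ and viewed, at most 12 in all, crops included, and the job is handed in when it is done.

```bash
mkdir -p pics; ls; cat > h.py <<'E'
from bench import *
import numpy as np, cv2
def grab(n,f):
    im=get_image(n); cv2.imwrite('pics/'+f,im['frame'][:,:,::-1]); 
    import pickle; pickle.dump(im,open('pics/'+f+'.pkl','wb')); return im
def load(f):
    import pickle; return pickle.load(open('pics/'+f+'.pkl','rb'))
def K(im):
    f=210/np.tan(np.radians(im['vfov'])/2)
    return np.array([[f,0,im['cx']],[0,f,im['cy']],[0,0,1.]]), np.array([im['k1'],0,0,0.])
def ray(im,uv):
    k,d=K(im); p=cv2.undistortPoints(np.array(uv,float).reshape(-1,1,2),k,d).reshape(-1,2)
    R=np.array(im['R']);t=np.array(im['t'])
    return -R.T@t,(np.c_[p,np.ones(len(p))])@R
def onz(im,uv,z):
    c,r=ray(im,uv); return c+r*((z-c[2])/r[:,2])[:,None]
def proj(im,X):
    k,d=K(im); return cv2.projectPoints(np.array(X,float).reshape(-1,1,3),cv2.Rodrigues(np.array(im['R'],float))[0],np.array(im['t'],float),k,d)[0].reshape(-1,2)
E
python3 - <<'E'
from h import *
for n in('top','scene'):
    im=grab(n,n+'1.png'); R=np.array(im['R']); print(n,-R.T@np.array(im['t']),R[2],im['vfov'],im['k1'])
a=[cv2.imread(f'pics/{n}1.png') for n in('top','scene')]
cv2.imwrite('pics/top1b.png',cv2.resize(a[0],(800,600),interpolation=cv2.INTER_CUBIC))
print({k:np.round(v,4) for k,v in get_state().items()})
E
```

```text
pics
top [ 0.30421616 -0.02655599  1.11577987] [ 0.22491593 -0.01876057 -0.97419755] 49.76745291248646 -0.05628860937509076
scene [1.39705464 0.26998637 0.88765244] [-0.71760347 -0.24696266 -0.65119483] 46.05813435044691 -0.006941475673834574
{'t': np.float64(0.1), 'joint_positions': array([ 1.0189,  0.0879,  1.3721,  0.    ,  1.6836, -0.1031]), 'qd': array([ 0.0011, -0.0011, -0.0028, -0.0005,  0.0008, -0.0003]), 'tau': array([ 2.70000e-03, -3.41252e+01, -3.03301e+01,  7.21000e-02,
        3.04000e-02, -1.00000e-04]), 'position': array([0.2384, 0.4951, 0.2264]), 'tcp_rot': array([ 2.225e-01,  9.749e-01, -9.000e-04, -3.000e-04]), 'contact_force': array([-0.0669,  0.0582,  0.1337]), 'ft_torque': array([-0.0295, -0.0171,  0.0352]), 'gripper_force': np.float64(0.0), 'opening': np.float64(0.0939)}
```

View pics/top1.png

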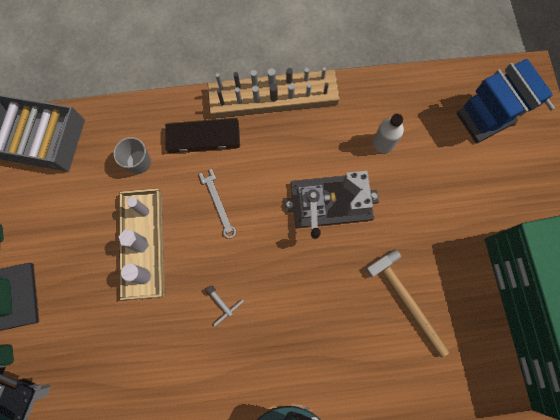

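View pics/scene1.png

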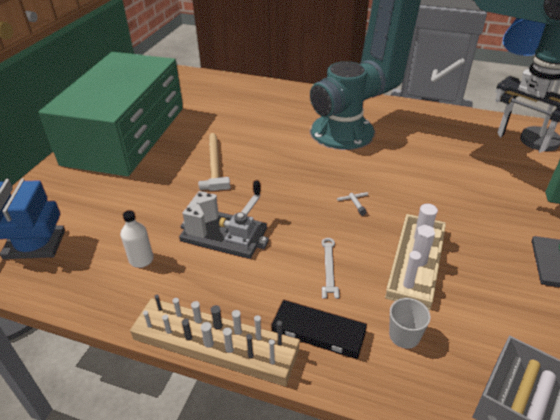

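The top view shows the tray at around (140,245) with three bars, tops near (133,205), (127,238) and (129,272). The fixture is at about (333,200), with the V at the right, the housing at the left and the black lever handle at (316,233). I'll zoom in on both.

```bash
python3 - <<'E'
from h import *
a=cv2.imread('pics/top1.png')
c1=cv2.resize(a[185:305,110:170],None,fx=5,fy=5,interpolation=cv2.INTER_CUBIC)
c2=cv2.resize(a[165:245,280:385],None,fx=4.7,fy=4.7,interpolation=cv2.INTER_CUBIC)
o=np.zeros((600,800,3),np.uint8); o[:600,:300]=c1; o[:c2.shape[0],305:305+c2.shape[1]]=c2[:,:495]
cv2.imwrite('pics/crop1.png',o)
E
```

```text
(no output)
```

View pics/crop1.png

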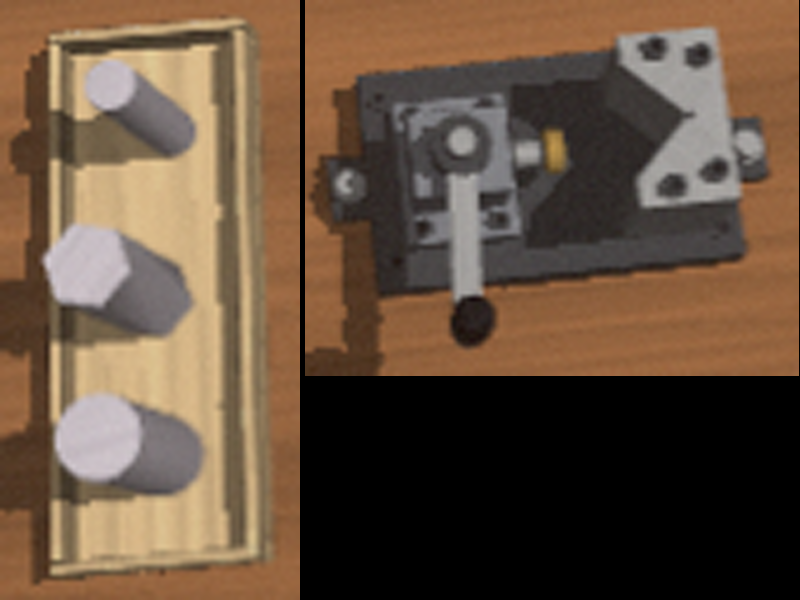

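The blank is the bottom bar, with its round top at crop (99,438). Above it are the hex bar and then the thin bar. The V-block top has corners at crop (617,38), (715,28), (740,198), (640,207) and its root at (692,114). The handle top is at (472,318).

```bash
python3 - <<'E'
from h import *
im=load('top1.png'); 
q=lambda c:np.array([[279.5+(u-305+.5)/4.7,164.5+(v+.5)/4.7] for u,v in c])
t=lambda c:np.array([[109.5+(u+.5)/5,184.5+(v+.5)/5] for u,v in c])
print('blank top',onz(im,t([(99,438),(56,438),(142,438),(99,394),(99,482)]),.106))
print('others',onz(im,t([(86,265),(111,86)]),.106))
print('tray rim',onz(im,t([(48,35),(250,22),(268,558),(50,575)]),.03))
V=onz(im,q([(617,38),(715,28),(740,198),(640,207),(692,114)]),.09)[:,:2]
# which fixture pts: image top = world +x = fixture -y
F=np.array([[1.7,-45],[-48,-45],[-48,45],[1.7,45],[-28.3,0]])/1000
P=onz(im,q([(360,77),(380,295),(745,256)]),.02)[:,:2]
print('V',V,'plate',P)
fm,vm=F.mean(0),V.mean(0); H=(F-fm).T@(V-vm); a=np.arctan2(H[0,1]-H[1,0],H[0,0]+H[1,1])
R=np.array([[np.cos(a),-np.sin(a)],[np.sin(a),np.cos(a)]]); o=vm-R@fm
print('fix',o,np.degrees(a),'res mm',(F@R.T+o-V)*1e3)
print('plate in fix',(P-o)@R)
h=onz(im,q([(472,318)]),.12)[0,:2]; print('handle',h,'in fix',(h-o)@R, np.linalg.norm((h-o)@R-[.086,0]))
E
```

```text
blank top [[0.44152009 0.30982394 0.106     ]
 [0.44362135 0.32932698 0.106     ]
 [0.43941828 0.29036963 0.106     ]
 [0.46134679 0.30903348 0.106     ]
 [0.42185213 0.31062325 0.106     ]]
others [[0.52110101 0.31275576 0.106     ]
 [0.60433163 0.29812035 0.106     ]]
tray rim [[0.6571582  0.35360427 0.03      ]
 [0.65208437 0.25114403 0.03      ]
 [0.38594714 0.25645287 0.03      ]
 [0.38902324 0.36145618 0.03      ]]
V [[ 0.6225349  -0.20798541]
 [ 0.62222506 -0.258167  ]
 [ 0.53310713 -0.25682748]
 [ 0.53417906 -0.20667909]
 [ 0.57872771 -0.23965051]] plate [[ 0.63808893 -0.07986154]
 [ 0.51827586 -0.07641484]
 [ 0.51727004 -0.27024742]]
fix [ 0.57850089 -0.20968437] 89.17982182086018 res mm [[ 0.98572003 -0.64328041]
 [ 0.58413195 -0.15660432]
 [-0.28871532 -0.20783541]
 [-0.64922512 -0.66131831]
 [-0.63191155  1.66903844]]
plate in fix [[ 0.1306625  -0.05772361]
 [ 0.1323938   0.06212653]
 [-0.06143332  0.06035766]]
handle [ 0.48271558 -0.11403226] in fix [0.09427122 0.09714469] 0.09749617572447469
```

Measured sizes agree with the given ones: blank diameter 39–40 mm, V residual under 2 mm, handle radius 97 mm against 95. The fixture is at (0.5785, -0.2097) with yaw 89.2°, and the blank is at (0.4415, 0.3098). Next I move above the blank.

```bash
python3 -m creep '[0,0,0,0.034,-0.031,0,0, 0,0,0,0.068,-0.062,0,0, 0,0,0,0.102,-0.093,0,0, 0,0,0,0.136,-0.124,0,0, 0,0,0,0.168,-0.155,0,0]'; python3 -m creep '[0,0,0,0.034,-0.031,-0.02,0, 0,0,0,0.034,-0.031,-0.04,0, 0,0,0,0.034,-0.031,-0.04,0]'
python3 - <<'E'
from h import *
im=grab('wrist','w1.png'); print(np.round(get_state()['position'],4)); print(-np.array(im['R']).T@im['t'],proj(im,[[.4415,.3098,.106],[.521,.3128,.106]]))
E
```

```text
t: 0.6
position: [0.4076, 0.339, 0.227]
tcp_rot: [0.222, 0.975, -0.0, -0.0]
contact_force: [0.1, 1.2, 0.4]
opening: 0.0935
gripper_force: 0.0
t: 0.9
position: [0.4397, 0.3074, 0.1835]
tcp_rot: [0.224, 0.975, -0.003, -0.003]
contact_force: [-0.7, -1.0, 0.5]
opening: 0.0938
gripper_force: 0.0
[0.4398 0.3086 0.1854]
[0.37211334 0.34143648 0.34096534] [[284.64816356 227.81868011]
 [328.10294077 305.99184466]]
```

View pics/w1.png

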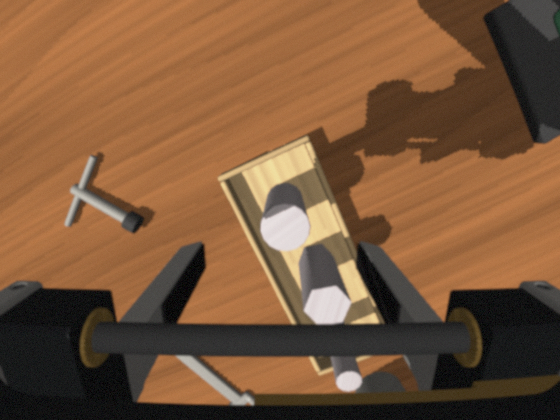

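The wrist view shows the blank's top at (285,227), against a predicted (285,228). The position is confirmed, so I descend and grip.

```bash
python3 -m creep '[0,0,0,0.0015,0.001,-0.03,0, 0,0,0,0.0015,0.001,-0.06,0, 0,0,0,0.0015,0.001,-0.085,0, 0,0,0,0.0015,0.001,-0.085,0, 0,0,0,0.0015,0.001,-0.085,0.4]' 25;  python3 -m creep '[0,0,0,0,0,0,0.8, 0,0,0,0,0,0,0.8, 0,0,0,0,0,0,0.8, 0,0,0,0,0,0,0.8, 0,0,0,0,0,0,0.8]' 25
```

```text
t: 1.45
position: [0.442, 0.3115, 0.1037]
tcp_rot: [0.222, 0.975, 0.0, 0.0]
contact_force: [0.1, 0.7, -0.4]
opening: 0.0888
gripper_force: 0.0
t: 1.95
position: [0.4423, 0.3106, 0.1029]
tcp_rot: [0.223, 0.975, 0.0, 0.0]
contact_force: [-0.2, -0.4, -0.1]
opening: 0.0494
gripper_force: 0.0
```

```bash
python3 -m creep '[0,0,0,0,0,0,0.9, 0,0,0,0,0,0,0.9, 0,0,0,0,0,0,0.9, 0,0,0,0,0,0,0.9, 0,0,0,0,0,0,0.9]' 30;  python3 -m creep '[0,0,0,0,0,0.01,0.9, 0,0,0,0,0,0.03,0.9, 0,0,0,0,0,0.06,0.9, 0,0,0,0,0,0.1,0.9, 0,0,0,0,0,0.14,0.9]' 30
```

```text
t: 2.45
position: [0.4421, 0.3105, 0.1025]
tcp_rot: [0.223, 0.975, -0.0, 0.0]
contact_force: [-0.1, -0.6, 0.0]
opening: 0.0394
gripper_force: 30.0
t: 2.95
position: [0.4414, 0.3102, 0.2429]
tcp_rot: [0.222, 0.975, -0.001, -0.001]
contact_force: [1.2, 1.0, -3.7]
opening: 0.0398
gripper_force: 30.0
```

```bash
python3 -m creep '[0,0,-4,0.009,-0.034,0,0.9, 0,0,-8.5,0.018,-0.068,0,0.9, 0,0,-13,0.027,-0.102,0,0.9, 0,0,-17.5,0.036,-0.136,0,0.9, 0,0,-22,0.046,-0.171,0,0.9]';python3 -m creep '[0,0,-4,0.009,-0.034,0,0.9, 0,0,-8.5,0.018,-0.068,0,0.9, 0,0,-13,0.027,-0.102,0,0.9, 0,0,-17.5,0.036,-0.136,0,0.9, 0,0,-22,0.046,-0.171,0,0.9]';python3 -m creep '[0,0,-4,0.009,-0.034,0,0.9, 0,0,-8.5,0.018,-0.068,0,0.9, 0,0,-13,0.027,-0.102,0,0.9, 0,0,-17.5,0.036,-0.136,0,0.9, 0,0,-21.1,0.0455,-0.169,0,0.9]'; python3 -m creep '[0,0,0,0,0,0,0.9, 0,0,0,0,0,0,0.9]'
python3 - <<'E'
from h import *
from scipy.spatial.transform import Rotation as r
s=get_state(); print(s['position'],r.from_quat(s['tcp_rot']).as_matrix())
im=grab('wrist','w2.png'); grab('top','top2.png'); grab('scene','sc2.png')
E
```

```text
t: 3.45
position: [0.4879, 0.1384, 0.2423]
tcp_rot: [0.406, 0.914, -0.0, -0.0]
contact_force: [0.9, -0.4, -3.6]
opening: 0.0392
gripper_force: 30.0
t: 3.95
position: [0.5339, -0.0326, 0.2422]
tcp_rot: [0.573, 0.82, 0.0, -0.001]
contact_force: [0.5, 0.3, -3.8]
opening: 0.0398
gripper_force: 30.0
t: 4.45
position: [0.5795, -0.2018, 0.2419]
tcp_rot: [0.713, 0.701, -0.0, -0.001]
contact_force: [1.0, 0.3, -3.5]
opening: 0.0394
gripper_force: 30.0
t: 4.65
position: [0.5793, -0.2008, 0.2414]
tcp_rot: [0.712, 0.702, -0.0, -0.001]
contact_force: [-0.5, -0.2, -4.3]
opening: 0.0392
gripper_force: 30.0
[ 0.57929878 -0.20084638  0.2414017 ] [[ 0.0151251   0.99988352 -0.00204601]
 [ 0.99988415 -0.01512155  0.00173815]
 [ 0.00170701 -0.00207206 -0.9999964 ]]
```

View pics/w2.png

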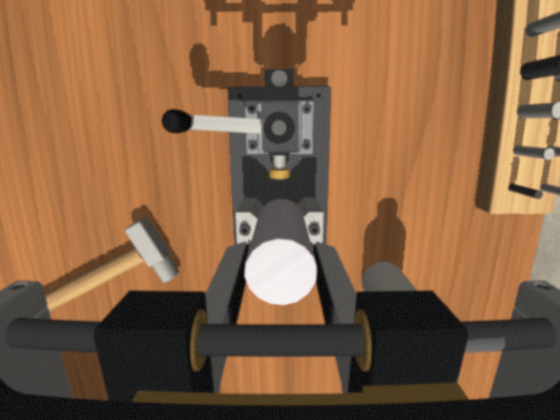

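The wrist view shows the blank (285,272) hanging above the fixture in line with the plate. The plate's far corners are at (229,88) and (329,87), the pivot at (279,128), the handle at (177,121) and the V screws at (245,229) and (314,229). I'll check this against the fixture estimate.

```bash
python3 - <<'E'
from h import *
im=load('w2.png'); a=np.radians(89.18); R=np.array([[np.cos(a),-np.sin(a)],[np.sin(a),np.cos(a)]]); o=np.array([.5785,-.2097])
def f(uv,z): return ((onz(im,uv,z)[:,:2]-o)@R*1e3).round(1)
print('plate corners',f([(229,88),(329,87)],.02))
print('Vscrews',f([(245,229),(314,229)],.09),'handle',f([(177,121)],.12),'pad',f([(279,173)],.05))
t=np.array([0.5793,-.2008]); print('tcp',(t-o)@R*1e3)
print('blanktop',f([(281,270)],.2460))
E
```

```text
plate corners [[130.   57.9]
 [130.9 -56.8]]
Vscrews [[-16.9  35.8]
 [-16.9 -36. ]] handle [[91.6 88.6]] pad [[35.8  0.5]]
tcp [ 8.91053751 -0.67254829]
blanktop [[11.8 -1.7]]
```

```bash
python3 -m creep '[0,0,0,-0.001,-0.0035,-0.03,0.9, 0,0,0,-0.001,-0.0035,-0.06,0.9, 0,0,0,-0.001,-0.0035,-0.09,0.9, 0,0,0,-0.001,-0.0035,-0.11,0.9, 0,0,0,-0.001,-0.0035,-0.119,0.9]';python3 -m creep '[0,0,0,0,0,-0.001,0.9, 0,0,0,0,0,-0.002,0.9, 0,0,0,0,0,-0.002,0.9]'
```

```text
t: 5.3
position: [0.5772, -0.202, 0.1208]
tcp_rot: [0.711, 0.703, -0.001, -0.002]
contact_force: [-0.6, 0.1, -3.7]
opening: 0.0397
gripper_force: 30.0
t: 5.6
position: [0.5796, -0.2041, 0.1235]
tcp_rot: [0.712, 0.702, 0.001, 0.002]
contact_force: [1.0, -0.7, -2.9]
opening: 0.0394
gripper_force: 30.0
```

```bash
python3 -m creep '[0,0,0,0,0,-0.001,0.9, 0,0,0,0,0,-0.001,0.9]'; python3 -m creep '[0,0,0,0,0,-0.001,0.9, 0,0,0,0,0,-0.001,0.9]'
```

```text
t: 5.8
position: [0.579, -0.2042, 0.1215]
tcp_rot: [0.712, 0.702, 0.0, 0.001]
contact_force: [-0.1, 0.3, -4.1]
opening: 0.0397
gripper_force: 30.0
t: 6.0
position: [0.5786, -0.204, 0.1195]
tcp_rot: [0.712, 0.702, 0.0, 0.0]
contact_force: [-0.4, 0.5, -3.7]
opening: 0.0395
gripper_force: 30.0
```

```bash
python3 -m creep '[0,0,0,0,0,-0.001,0.9, 0,0,0,0,0,-0.001,0.9]'|grep -E 'pos|cont'; python3 -m creep '[0,0,0,0,0,-0.001,0.9, 0,0,0,0,0,-0.001,0.9]'|grep -E 'pos|cont'
```

```text
position: [0.5785, -0.2039, 0.1183]
contact_force: [-0.8, 0.8, -4.0]
position: [0.5785, -0.2039, 0.1173]
contact_force: [-0.2, 0.2, -4.2]
```

```bash
python3 -m creep '[0,0,0,0,0,-0.001,0.9, 0,0,0,0,0,-0.001,0.9]'|grep -E 'pos|cont'; python3 - <<'E'
from h import *
print(get_state()['contact_force']); grab('scene','sc3.png')
a=cv2.imread('pics/sc3.png')[150:270,170:290]
cv2.imwrite('pics/c3.png',cv2.resize(a,(600,600),interpolation=cv2.INTER_CUBIC))
E
```

```text
position: [0.5788, -0.2041, 0.1168]
contact_force: [-0.8, -0.1, -2.4]
[-0.78112618 -0.13317387 -2.39873532]
```

View pics/c3.png

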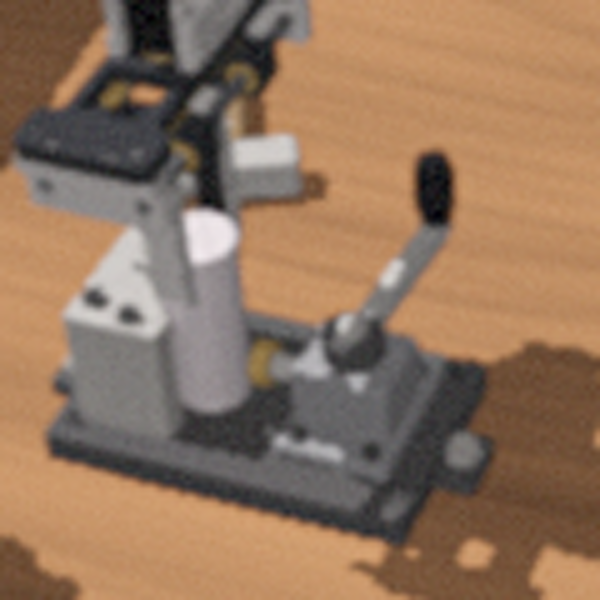

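The blank stands on the plate between the V (left) and the brass pad, with a clear gap to the pad. It is touching down, as shown by the weight coming off the wrist. I'll release it.

```bash
python3 -m creep '[0,0,0,0,0,-0.0007,0.9, 0,0,0,0,0,-0.0007,0.55, 0,0,0,0,0,-0.0007,0.3, 0,0,0,0,0,-0.0007,0.3, 0,0,0,0,0,-0.0007,0.3]';python3 -m creep '[0,0,0,0,0,0,0.3, 0,0,0,0,0,0.01,0.3, 0,0,0,0,0,0.02,0.3, 0,0,0,0,0,0.04,0.4, 0,0,0,0,0,0.05,0.6]';python3 -m creep '[-2,0,0,0,0.01,0,1, -4,0,0,0,0.025,0,1, -4,0,0,0,0.041,0,1, -4,0,0,0,0.041,0,1, -4,0,0,0,0.041,0,1]';python3 -m creep '[0,0,0,0,0,0,1,0,0,0,0,0,0,1,0,0,0,0,0,0,1]'
python3 - <<'E'
from h import *
grab('top','t4.png');grab('wrist','w4.png');grab('scene','s4.png')
a=cv2.resize(cv2.imread('pics/t4.png')[165:245,280:385],(525,400),interpolation=cv2.INTER_CUBIC)
b=cv2.resize(cv2.imread('pics/w4.png'),(400,300));c=cv2.resize(cv2.imread('pics/s4.png')[150:270,170:290],(400,400))
o=np.zeros((600,800,3),np.uint8);o[:300,:400]=b;o[:400,400:]=c;o[300:600,:394]=cv2.resize(a,(394,300))
cv2.imwrite('pics/m4.png',o)
E
```

```text
t: 7.15
position: [0.5788, -0.204, 0.116]
tcp_rot: [0.712, 0.702, 0.0, 0.0]
contact_force: [0.4, 0.3, 0.6]
opening: 0.0629
gripper_force: 0.0
t: 7.65
position: [0.5797, -0.2044, 0.1689]
tcp_rot: [0.712, 0.702, 0.001, 0.002]
contact_force: [-0.4, -0.5, 0.4]
opening: 0.0528
gripper_force: 0.0
t: 8.15
position: [0.5788, -0.1629, 0.1661]
tcp_rot: [0.711, 0.702, -0.024, 0.025]
contact_force: [0.5, -0.2, -0.3]
opening: 0.0133
gripper_force: 0.0
t: 8.45
position: [0.5786, -0.1637, 0.1656]
tcp_rot: [0.712, 0.701, -0.025, 0.025]
contact_force: [0.2, -0.7, 0.1]
opening: 0.0006
gripper_force: 0.0
```

View pics/m4.png

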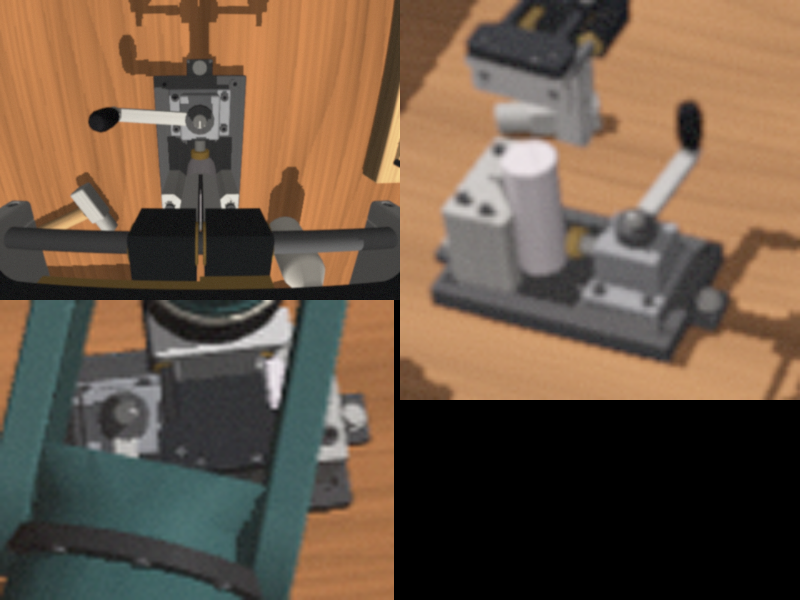

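The blank stands upright and free in front of the V, with its top at scene pixel (209,198). The fingers are shut on the clamp side.

```bash
python3 - <<'E'
from h import *
print(onz(load('s4.png'),[(209.3,198)],.12))
E
python3 -m creep '[0,0,0,0,0,-0.02,1,0,0,0,0,0,-0.04,1,0,0,0,0,0,-0.06,1,0,0,0,0,0,-0.075,1,0,0,0,0,0,-0.079,1]';python3 -m creep '[0,0,0,0,0,0,1,0,0,0,0,0,0,1,0,0,0,0,0,0,1]'
```

```text
[[ 0.58253614 -0.19935916  0.12      ]]
t: 9.1
position: [0.5774, -0.1626, 0.0844]
tcp_rot: [0.712, 0.702, -0.025, 0.023]
contact_force: [-0.4, -0.1, 0.4]
opening: 0.0007
gripper_force: 0.0
t: 9.4
position: [0.5795, -0.1633, 0.0883]
tcp_rot: [0.712, 0.702, -0.024, 0.026]
contact_force: [0.4, -0.8, -0.3]
opening: 0.0006
gripper_force: 0.0
```

```bash
python3 -m creep '[0,0,0,0,-0.001,-0.002,1,0,0,0,0,-0.002,-0.002,1,0,0,0,0,-0.003,-0.002,1,0,0,0,0,-0.004,-0.002,1,0,0,0,0,-0.005,-0.002,1]'|grep -E 'pos|cont';python3 -m creep '[0,0,0,0,-0.001,0,1,0,0,0,0,-0.002,0,1,0,0,0,0,-0.003,0,1,0,0,0,0,-0.004,0,1,0,0,0,0,-0.005,0,1]'|grep -E 'pos|cont'
```

```text
position: [0.5786, -0.1681, 0.0848]
contact_force: [-0.3, 0.7, 0.7]
position: [0.5787, -0.173, 0.0848]
contact_force: [0.2, -0.2, -0.1]
```

```bash
python3 -m creep '[0,0,0,0,-0.0005,0,1,0,0,0,0,-0.001,0,1,0,0,0,0,-0.0015,0,1,0,0,0,0,-0.002,0,1]'|grep -E 'pos|cont'
```

```text
position: [0.5787, -0.1748, 0.0848]
contact_force: [0.2, 0.4, -0.2]
```

```bash
python3 -m creep '[0,0,0,0,-0.0005,0,1,0,0,0,0,-0.001,0,1,0,0,0,0,-0.0015,0,1,0,0,0,0,-0.002,0,1]'|grep -E 'pos|cont'
```

```text
position: [0.5786, -0.177, 0.0848]
contact_force: [-0.5, 0.3, 0.7]
```

```bash
python3 -m creep '[0,0,0,0,-0.0005,0,1,0,0,0,0,-0.001,0,1,0,0,0,0,-0.001,0,1]'|grep -E 'pos|cont'
```

```text
position: [0.5786, -0.1779, 0.0848]
contact_force: [-0.7, 0.8, 0.9]
```

```bash
python3 -m creep '[0,0,0,0,-0.0005,0,1,0,0,0,0,-0.001,0,1,0,0,0,0,-0.001,0,1]'|grep -E 'pos|cont'; python3 - <<'E'
from h import *
grab('scene','s5.png');grab('wrist','w5.png')
c=cv2.resize(cv2.imread('pics/s5.png')[165:265,175:275],(500,500),interpolation=cv2.INTER_CUBIC);b=cv2.resize(cv2.imread('pics/w5.png')[130:330,200:360],(300,375))
o=np.zeros((500,800,3),np.uint8);o[:,:500]=c;o[:375,500:]=b;cv2.imwrite('pics/m5.png',o)
E
```

```text
position: [0.5785, -0.1788, 0.0847]
contact_force: [-0.3, 1.7, 0.7]
```

View pics/m5.png

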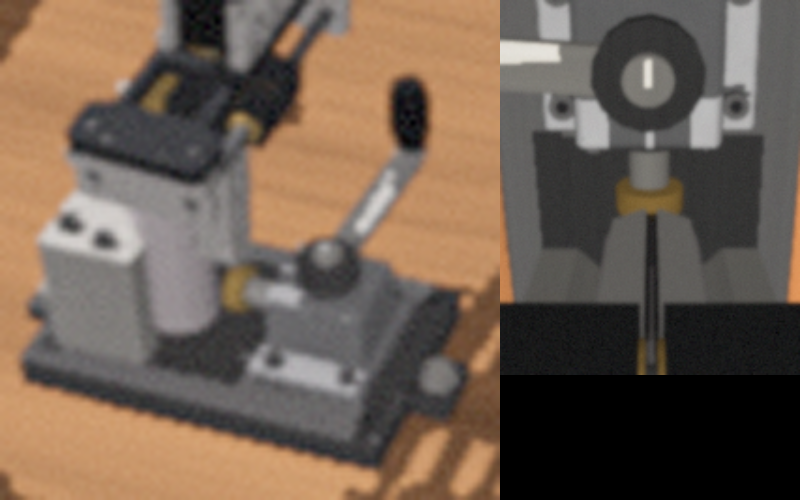

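The fingers now touch the blank from behind, above the pad at scene-crop (238,285). The wrist force has started to rise, so I continue gently.

```bash
for i in 1; do python3 -m creep '[0,0,0,0,-0.0005,0,1,0,0,0,0,-0.001,0,1,0,0,0,0,-0.001,0,1]'|grep -E 'pos|cont'; done
```

```text
position: [0.5785, -0.1795, 0.0847]
contact_force: [-1.8, 3.6, 0.5]
```

```bash
python3 -m creep '[0,0,0,0,-0.0005,0,1,0,0,0,0,-0.001,0,1,0,0,0,0,-0.001,0,1]'|grep -E 'pos|cont'
```

```text
position: [0.5785, -0.1796, 0.0847]
contact_force: [-1.5, 5.6, 2.0]
```

```bash
python3 -m creep '[0,0,0,0,-0.0005,0,1,0,0,0,0,-0.0005,0,1]'|grep -E 'pos|cont'
```

```text
position: [0.5785, -0.1797, 0.0847]
contact_force: [-2.1, 7.5, 2.0]
```

```bash
python3 -m creep '[0,0,0,0,-0.0005,0,1,0,0,0,0,-0.001,0,1,0,0,0,0,-0.001,0,1]'|grep -E 'pos|cont'
```

```text
position: [0.5785, -0.1798, 0.0847]
contact_force: [-1.3, 8.9, 3.0]
```

```bash
python3 -m creep '[0,0,0,0,-0.0005,0,1,0,0,0,0,-0.0005,0,1]'|grep -E 'pos|cont'
```

```text
position: [0.5785, -0.1798, 0.0847]
contact_force: [-1.8, 10.2, 3.2]
```

```bash
python3 -m creep '[0,0,0,0,-0.0005,0,1,0,0,0,0,-0.0007,0,1,0,0,0,0,-0.0007,0,1,0,0,0,0,-0.0007,0,1,0,0,0,0,-0.0007,0,1]'|grep -E 'pos|cont';python3 -m creep '[0,0,0,0,0,0,1,0,0,0,0,0,0,1,0,0,0,0,0,0,1,0,0,0,0,0,0,1,0,0,0,0,0,0,1]'|grep -E 'pos|cont'; python3 - <<'E'
from h import *
grab('scene','s6.png')
cv2.imwrite('pics/m6.png',cv2.resize(cv2.imread('pics/s6.png')[165:265,175:275],(600,600),interpolation=cv2.INTER_CUBIC))
E
```

```text
position: [0.5785, -0.1799, 0.0847]
contact_force: [-2.4, 11.2, 2.6]
position: [0.5785, -0.1799, 0.0847]
contact_force: [-1.6, 10.7, 3.3]
```

View pics/m6.png

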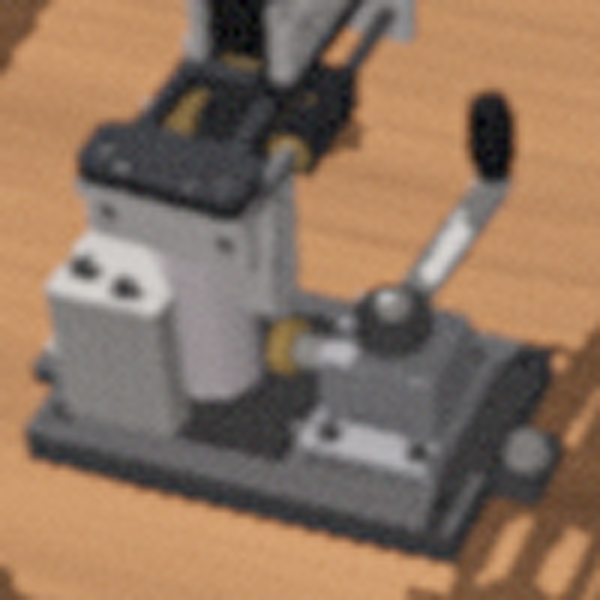

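The blank is upright and deep in the V, with a clear gap to the pad. I'll trim to about 12 N and hold.

```bash
python3 -m creep '[0,0,0,-0.0003,-0.0004,0,1,0,0,0,-0.0005,-0.0007,0,1,0,0,0,-0.0005,-0.0007,0,1,0,0,0,-0.0005,-0.0007,0,1,0,0,0,-0.0005,-0.0007,0,1]'|grep -E 'pos|cont';for i in 1 2 3; do python3 -m creep '[0,0,0,0,0,0,1,0,0,0,0,0,0,1,0,0,0,0,0,0,1,0,0,0,0,0,0,1,0,0,0,0,0,0,1]'|grep -E 'pos|cont'; done
```

```text
position: [0.5785, -0.18, 0.0848]
contact_force: [-0.4, 12.6, 3.5]
position: [0.5785, -0.18, 0.0848]
contact_force: [-0.9, 13.0, 2.8]
position: [0.5785, -0.1799, 0.0847]
contact_force: [-0.6, 12.3, 2.9]
position: [0.5785, -0.1799, 0.0847]
contact_force: [-0.8, 12.1, 2.9]
```

Home and held at about 12 N. Now I back off, rise, untilt and turn toward the handle.

```bash
python3 -m creep '[0,0,0,0,0.002,0,1,0,0,0,0,0.004,0,1,0,0,0,0,0.008,0,1,0,0,0,0,0.013,0,1,0,0,0,0,0.014,0.01,1]'|grep -E 'pos|cont';python3 -m creep '[0,0,0,0,0,0.02,1,0,0,0,0,0,0.04,1,0,0,0,0,0,0.06,1,0,0,0,0,0,0.08,1,4,0,0,0,0,0.09,0.8]'|grep -E 'pos|cont'
python3 -m creep '[0,0,8.5,-0.01,0.006,0,0.5,0,0,17,-0.02,0.012,0,0.5,0,0,25.5,-0.03,0.018,0,0.5,0,0,34,-0.04,0.024,0,0.5,0,0,42,-0.05,0.03,0,0.5]'|grep -E 'pos|rot|open'; python3 -m creep '[0,0,8.5,-0.009,0.005,0,0.5,0,0,17,-0.018,0.01,0,0.5,0,0,25.5,-0.027,0.015,0,0.5,0,0,34,-0.036,0.02,0,0.5,0,0,42,-0.044,0.024,0,0.5]'|grep -E 'pos|rot|open'
python3 - <<'E'
from h import *
s=get_state(); print(s['joint_positions'],s['contact_force'])
im=grab('wrist','w7.png');grab('scene','s7.png');grab('top','t7.png')
print(proj(im,[[.484,-.115,.12],[.5797,-.1237,.09]]),proj(load('t7.png'),[[.484,-.115,.12]]),proj(load('s7.png'),[[.484,-.115,.12]]))
o=np.zeros((420,780,3),np.uint8);o[:400,:380]=cv2.resize(cv2.imread('pics/s7.png')[165:265,175:270],(380,400),interpolation=cv2.INTER_CUBIC);o[:300,380:]=cv2.resize(cv2.imread('pics/w7.png'),(400,300));cv2.imwrite('pics/m7.png',o)
E
```

```text
position: [0.5772, -0.1702, 0.0936]
contact_force: [-0.7, 0.2, 0.4]
position: [0.5793, -0.1695, 0.1886]
contact_force: [0.0, -0.2, -0.1]
position: [0.5279, -0.1409, 0.1859]
tcp_rot: [0.411, 0.912, -0.0, 0.001]
opening: 0.0448
position: [0.484, -0.1168, 0.186]
tcp_rot: [0.057, 0.998, -0.001, 0.001]
opening: 0.047
[-3.50108388e-01 -1.86462333e-02  1.56196273e+00 -8.36067947e-04
  1.59631576e+00 -1.80748450e+00] [-0.06205096  0.56016233 -0.03485937]
[[283.06489094 231.06196367]
 [284.97097255 317.75272412]] [[315.49418106 231.65664037]] [[256.22638905 180.85784547]]
```

View pics/m7.png

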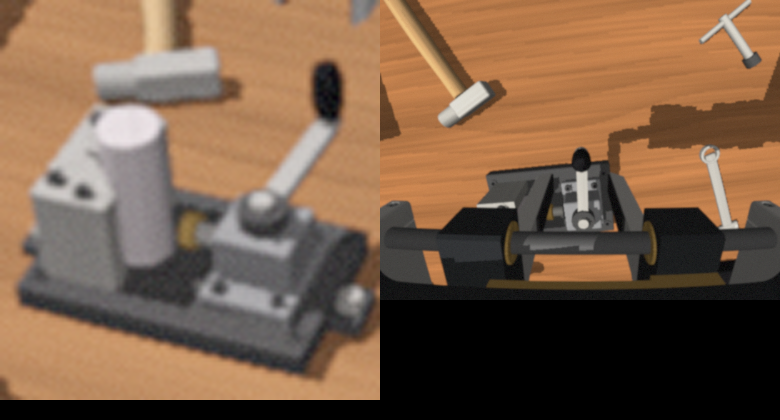

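The blank is standing home in the V. The handle is centred between the fingers, with its top at wrist (281,231) against a predicted (283,231). I descend and close to a loose cage.

```bash
python3 -m creep '[0,0,0,0,0.001,-0.02,0.5,0,0,0,0,0.001,-0.04,0.5,0,0,0,0,0.001,-0.06,0.5,0,0,0,0,0.001,-0.072,0.5,0,0,0,0,0.001,-0.076,0.6]' 5|grep -E 'pos|cont|open';python3 -m creep '[0,0,0,0,0,0,0.69,0,0,0,0,0,0,0.69,0,0,0,0,0,0,0.69,0,0,0,0,0,0,0.69]' 5
```

```text
position: [0.4837, -0.1154, 0.1075]
contact_force: [0.1, 1.0, -0.5]
opening: 0.0418
t: 19.3
position: [0.4847, -0.1155, 0.1098]
tcp_rot: [0.059, 0.998, -0.0, 0.001]
contact_force: [-0.7, -0.3, 0.3]
opening: 0.0292
gripper_force: 0.0
```

```bash
python3 - <<'E'
import numpy as np
a=np.radians(89.18);R=np.array([[np.cos(a),-np.sin(a)],[np.sin(a),np.cos(a)]]);P=np.array([.5785,-.2097])+R@[.086,0]
p=lambda f:P+.095*R@[np.sin(f),np.cos(f)]
print(p(.085))
fs=np.linspace(.085,1.585,16)
for k in (0,5,10):
  for f in fs[k+1:k+6]: print(round(np.degrees(fs[k]-f),1),(p(f)-p(fs[k])).round(4))
E
```

```text
[ 0.48519886 -0.1142897 ]
-5.7 [0.0014 0.0094]
-11.5 [0.0038 0.0186]
-17.2 [0.007  0.0275]
-22.9 [0.0111 0.0361]
-28.6 [0.0161 0.0442]
-5.7 [0.0057 0.0076]
-11.5 [0.0122 0.0145]
-17.2 [0.0193 0.0208]
-22.9 [0.0271 0.0263]
-28.6 [0.0353 0.031 ]
-5.7 [0.0087 0.0039]
-11.5 [0.0177 0.0069]
-17.2 [0.0269 0.009 ]
-22.9 [0.0364 0.0101]
-28.6 [0.0459 0.0103]
```

```bash
python3 -m creep '[0,0,-5.7,0.001,0.009,0,0.69,0,0,-11.5,0.004,0.019,0,0.69,0,0,-17,0.007,0.0275,0,0.69,0,0,-23,0.011,0.036,0,0.69,0,0,-28.6,0.016,0.044,0,0.69]'|grep -E 'pos|cont|open';python3 -m creep '[0,0,-5.7,0.006,0.0075,0,0.69,0,0,-11.5,0.012,0.0145,0,0.69,0,0,-17,0.019,0.021,0,0.69,0,0,-23,0.027,0.0265,0,0.69,0,0,-28.6,0.0355,0.031,0,0.69]'|grep -E 'pos|cont|open'
```

```text
position: [0.4997, -0.0723, 0.1096]
contact_force: [-2.5, -3.1, 1.2]
opening: 0.0293
position: [0.5348, -0.0405, 0.1095]
contact_force: [-3.6, -1.4, 3.0]
opening: 0.029
```

```bash
python3 -m creep '[0,0,-5.7,0.009,0.004,0,0.69,0,0,-11.5,0.018,0.007,0,0.69,0,0,-17,0.027,0.009,0,0.69,0,0,-20,0.031,0.0095,0,0.69,0,0,-23,0.036,0.010,0,0.69]'|grep -E 'pos|cont|open';python3 -m creep '[0,0,-2,0.002,0,0,0.69,0,0,-2,0.002,0,0,0.69]'|grep -E 'pos|cont|open'
```

```text
position: [0.5705, -0.0303, 0.1094]
contact_force: [-4.7, -0.5, 3.5]
opening: 0.0295
position: [0.5729, -0.0302, 0.1093]
contact_force: [-3.8, 0.2, 3.0]
opening: 0.0289
```

```bash
python3 -m creep '[0,0,0,0.001,0,0,0.69,0,0,0,0.002,0,0,0.69]'|grep -E 'pos|cont';python3 -m creep '[0,0,0,0.001,0,0,0.69,0,0,0,0.002,0,0,0.69]'|grep -E 'pos|cont'
```

```text
position: [0.5751, -0.03, 0.1091]
contact_force: [-4.0, 1.6, 2.9]
position: [0.5765, -0.03, 0.1088]
contact_force: [-8.2, 1.7, 4.9]
```

```bash
python3 -m creep '[0,0,0,0.001,0,0,0.69,0,0,0,0.002,0,0,0.69]'|grep -E 'pos|cont'
```

```text
position: [0.5773, -0.0299, 0.1088]
contact_force: [-10.9, 1.8, 6.9]
```

```bash
python3 -m creep '[0,0,0,0.001,0,0,0.69,0,0,0,0.002,0,0,0.69,0,0,0,0.002,0,0,0.69]'|grep -E 'pos|cont';python3 -m creep '[0,0,0,-0.003,0,0,0.6,0,0,0,-0.006,0,0,0.5,0,0,0,-0.006,0,0,0.5,0,0,0,-0.006,0,0,0.5,0,0,0,-0.006,0,0,0.5]'|grep -E 'pos|cont|open';python3 -m creep '[0,0,0,0,0,0.02,0.5,0,0,0,0,0,0.05,0.5,0,0,0,0,0,0.09,0.5,0,0,0,-0.02,0.05,0.1,0.5,0,0,0,-0.05,0.1,0.1,0.5]'|grep -E 'pos|cont|open';python3 -m creep '[0,0,0,-0.03,0.04,0,0.5,0,0,0,-0.06,0.08,0,0.5,0,0,0,-0.09,0.11,0,0.5,0,0,0,-0.09,0.11,0,0.5,0,0,0,-0.09,0.11,0,0.5]'|grep -E 'pos|cont|open'
python3 - <<'E'
from h import *
grab('top','t8.png');grab('scene','s8.png')
a=cv2.resize(cv2.imread('pics/t8.png')[165:245,265:385],(450,300),interpolation=cv2.INTER_CUBIC);c=cv2.resize(cv2.imread('pics/s8.png')[165:265,175:290],(345,300),interpolation=cv2.INTER_CUBIC)
cv2.imwrite('pics/m8.png',np.hstack([a,c]))
E
```

```text
position: [0.5793, -0.0299, 0.1087]
contact_force: [-10.7, 2.0, 6.6]
position: [0.576, -0.0304, 0.1088]
contact_force: [0.1, 0.1, -0.5]
opening: 0.0471
position: [0.534, 0.0587, 0.2115]
contact_force: [0.2, 0.9, -0.3]
opening: 0.0466
position: [0.4421, 0.169, 0.209]
contact_force: [0.4, -0.4, 0.5]
opening: 0.047
```

View pics/m8.png

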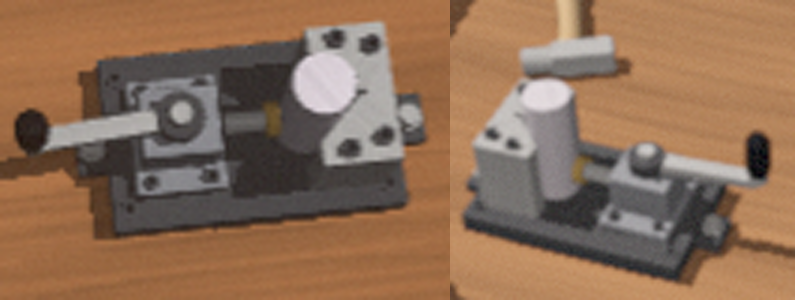

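The handle has swung away from the V (top-crop (32,131), pivot (180,112)), and the pad is on the blank. I'll measure the lever angle.

```bash
python3 - <<'E'
from h import *
a=np.radians(89.18); R=np.array([[np.cos(a),-np.sin(a)],[np.sin(a),np.cos(a)]]); o=np.array([.5785,-.2097])
im=load('t8.png');b=load('s8.png')
for n,i,roi in(('t',im,(180,225,262,285)),('s',b,(205,235,270,290))):
    f=i['frame'][roi[0]:roi[1],roi[2]:roi[3]]; m=(f.max(2)<45).astype(np.uint8)
    c=max(cv2.findContours(m,0,2)[0],key=cv2.contourArea);x,y,w,h=cv2.boundingRect(c);M=cv2.moments(c)
    uv=(M['m10']/M['m00']+roi[2],M['m01']/M['m00']+roi[0]); print(n,uv,w,h)
    F=(onz(i,[uv],.103)[0,:2]-o)@R-[.086,0]; print(F,'angle',np.arctan2(F[0],F[1]))
uv=np.array([[265+325/3.75,165+84/3.75]]);print('blank top fix',(onz(im,uv,.12)[0,:2]-o)@R)
E
```

```text
t (272.1875, 201.15625) 8 10
[0.09728592 0.01164091] angle 1.4517058531604572
s (277.4463768115942, 216.4840579710145) 6 14
[0.09729523 0.00415998] angle 1.5280660568564615
blank top fix [-0.00083836  0.00169432]
```

The two views give 1.45 and 1.53 rad. The push had risen to about 11 N against the 3–5 N the lever needs, so it is at its stop. The blank is home, so I hand in.

```bash
python3 -c "
from bench import *
print(hand_in())"
```

```text
the job is handed in; nothing more can be done
None
```

I handed the job in: the blank stood in the V after a hold of about 2 s at roughly 12 N, the clamp lever is over at its stop (1.45–1.53 rad from the cameras), and the arm is clear. I got no verdict back, and the contact forces at the end were not measured directly.

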